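Roll a gas purifier cartridge into its V-cradle

TASK

Using only the outside of the fingers, never picking it up, roll the round gas purifier cartridge over the bench and up the ramp until it drops into the V-cradle, then push its end with a fingertip so that it slides along the V fully home against the red stop, and leave it lying there. Let it really turn as it crosses the bench (at least a third of a turn) instead of skidding it all the way, and leave the jar, the brass fitting and the wrench alone.

Things in the scene. Friction and masses are not known exactly. Their poses are not given: they have to be found in the camera images.
- cartridge: Loose slippery polished tube, blue end bands, orange stripe: plain cylinder 50 mm in diameter, 160 mm long, flat ends, about 0.45 kg, on the bench. Origin mid-length on its axis; x along the axis towards the end that goes to the red stop. At the start z and the stripe point up; y, z turn as it rolls. It starts within 9 degrees of the cradle's x, rolls easily and stops soon after a slow push ends.
- cradle: Blue V-cradle with a grey ramp, fixed on the bench. Origin on the bench below the seated cartridge's axis; x along the V to the red stop, y across it to the ramp side, z up. Ramp and V span x = -75 to 85 mm, open at -75. Back flank: at 45 degrees from y = -4 mm (2 mm high) up to y = -47 mm (44 mm high). The cartridge starts at y = 170 to 240 mm, 25 to 45 mm short of home along x.
- lip (a point): Middle of the cradle's lip, in the cradle frame x = 5, y = 18, z = 15 mm. From it the grey ramp falls straight to the bench at y = 84 mm, and on the other side the blue front flank falls to the bottom of the V at y = -4 mm, 2 mm high.
- stop (a point): Middle of the red stop plate's face, in the cradle frame x = 85, y = -5, z = 30 mm. The plate is upright, 10 mm thick, y = -40 to 30 mm, 60 mm high.
- home (a point): Where the cartridge's origin must end: in the cradle frame x = 5, y = 0, z = 33 mm; the end to be pushed is then at x = -75 mm, flush with the cradle's open end (before, it sticks out 25 to 45 mm). Axes as the cradle's.
- jar: Bystander: amber jar with white cap, 56 mm across, 75 mm high, standing. Origin under its centre.
- fitting: Bystander: brass fitting, 32 mm across, 40 mm high, standing. Origin under its centre.
- wrench: Bystander: steel wrench 150 mm long lying flat. Origin at the middle of its underside.
Mind the look-alikes: they are no part of the job. Of the things like the cartridge, leave any that is black or brown; of the rest the smaller one is meant.

How it is judged:
On the way, in this order (a step that is already met when the one before it is completed fails the run):
1. the cartridge has rolled a third of a turn before the cradle (angle between cartridge's own z axis and vertical above 2 rad and y of cartridge in the frame of cradle above 0.05 m), for 0.05 s.
2. the cartridge lies down in the V, its axis along it (y of cartridge in the frame of home between -0.005 and 0.005 m and z of cartridge in the frame of home below 0.004 m and angle between the x axis of cartridge and the x axis of cradle, either way round below 0.08 rad), for 0.2 s.
At the end, for the whole second after the job is handed in: The cartridge lies at rest in the V-cradle, its axis along the V within 3.4 degrees, seated within 4 mm, and its end within 4 mm of the red stop (x of cartridge in the frame of home between -0.004 and 0.004 m and y of cartridge in the frame of home between -0.004 and 0.004 m and z of cartridge in the frame of home between -0.004 and 0.004 m and angle between the x axis of cartridge and the x axis of cradle, either way round below 0.06 rad and linear speed of cartridge below 0.01 m/s); the robot touches nothing.
It fails at once if the cartridge is lifted: more than 8 mm off the bench outside the cradle, or more than 5 mm above the lip (height (world z) of cartridge above 0.045 m or (height (world z) of cartridge above 0.033 m and y of cartridge in the frame of cradle above 0.095 m)).
It fails at once if the jar, fitting or wrench is moved by more than 15 mm (distance of any of jar, fitting, wrench from where it was at the start of the episode above 0.015 m).
It also fails if it takes over 56 s, if anything falls off the work surface, if the arm or the gripper's body presses on something with over 40 N, if the wrist force passes 120 N, or if a joint passes its speed limit or range.

ROBOT

A 6-joint arm with a two-finger parallel gripper is mounted at the origin on the work surface. World frame = base frame: x ahead of the robot, y to its left, z up, the work surface at z = 0. Lengths are in m, angles in rad, forces in N, time in s.
With the tool pointing down it reaches from about 0.25 to 0.85 m from the base axis. Payload 12.5 kg.
Tool frame: the origin (TCP) lies midway between the tips of the shut fingers; the grasp point (between the pads) lies 19 mm behind it; z points along the fingers, y is the direction in which the jaws open and shut (so a half turn about z gives the same grasp; the last joint's range is limited). The gripper opens to 93 mm and grips with 3 to 60 N. Pads are 15 mm wide; open, the fingers measure 128 mm over their backs; the gripper's body (75 mm by 188 mm) begins 65 mm behind the grasp point.
Start: joints at [1.173, 0.351, 1.652, -0, 1.139, -0.085], TCP at [0.169, 0.523, 0.219] pointing down, gripper open.
Joint ranges: [-2.75, 2.75], [-0.79, 2.1], [0.01, 2.65], [-1.57, 4.71], [0.07, 3.14], [-2.87, 2.87]. Speed limits (rad/s): [2.22, 2.22, 2.79, 3.14, 3.14, 3.14].

INTERFACE

Orientations are given as a 3x3 rotation matrix whose columns are the frame's x, y, z axes.
In Python, from plant import * gives the robot as it stands.
- The arm moves only by the tool jog_arm, never from a script. Its argument "increments" is a list of rows, each an object of numbers: "hand": the opening, from 0 (shut) to 1 (fully open); "dx", "dy", "dz": the shift along the tool's x, y, z in m; "spin": the turn about the tool's z in rad. A call has 1 to 8 rows; each row is the pose to reach, as a shift and turn from the pose measured when the call began, along the tool's axes at that moment; what a row does not reach only later rows make up. A row lasts 1/12 s, in which the tool goes at most 41.7 mm and 7.16 degrees, less where a joint would pass 70% of its speed; a pose out of reach is approached as far as the arm can. A call with a gripper value outside its range is refused whole. The fingers move at their own pace and stop on an object; "squeeze" is the grip in N (left out, the last holds). Time passes only in rows, so rows that repeat a pose let the fingers close. It gives the time, the measured TCP pose, the force and the opening at its end, in the units of the state.
- get_state(): the state, without advancing time (a new reading comes with each control period).
- read_camera(name): name is "side" or "top" or "wrist"; returns (picture, depth): 400x640x3 uint8, red, green, blue; 400x640 float32, m along the optical axis (not along the pixel's ray), 0 where there is no reading.
- camera_model(name): a dict with "intrinsics" (3x3 intrinsics, pixels), "rvec" (rotation vector, rad) and "tvec" (3), from world to camera coordinates, as OpenCV has them. Camera axes: x right, y down, z forward; pixel columns grow to the right and rows downward; lengths in m; the calibration is good to about 2 mm. A picture is of the moment at which its call begins: read the wrist's pose just before it. camera_model takes no time and is no camera call; for the wrist camera it gives the pose at the moment of the call.
- sign_off(): hands the job in, once; it reports no verdict.
Trained networks look in the newest picture that a camera, given by its name, has taken for a name from the list of things; names that differ only in an ending like _2 or _b are one class to them, and where a whole thing is asked for, a point or a joint stands for the part that bears it (a point fixed in the world has none). Each returns a list of dicts, best first, with "conf" (0 to 1); they miss things now and then, are a little off and sometimes report something else, mostly with a low value. They report only what shows in the picture. A call takes as long as a camera call. They do not tell look-alikes from the thing itself.
- regions_of(name, camera): "mask" (400x640 bool, what is visible of it) and "rect" ([centre column, centre row, width, height] in pixels, round what is visible of it).
- place_of(name, camera): "at" ([column, row] in pixels: a listed point, or the origin of a listed thing).
The state is a dict: "clock": time; "joint_pos": joint angles; "qd": joint speeds; "joint_efforts": joint torques, N m; "tool_pos": TCP position; "orientation": TCP orientation; "force": force on the tool from outside, world axes, zero at the start; "moment": the same for the moment, N m; "finger_gap": opening from 0.0 (shut) to 1.0 (fully open).
Only numpy, scipy, OpenCV 4.12 (cv2) and the standard library are available. Lean on these libraries where they do the work, as an engineer would, in place of code of your own. Each camera call takes 0.05 s, during which the arm holds its last target. There are 200 camera calls.

## Working session

There is one attempt and no reset: what is moved stays moved. The work goes in short steps, Python scripts to look and compute and a tool call to move; the robot and the scene stay as the last step left them, time stands still between calls to the robot, and variables do not carry over. Pictures are saved under pics/ and viewed, about 8 in all and at most 12, crops included, and the job is handed in when it is done.

Besides the shell and the picture viewer there is one more tool, called after "Request:" as name(argument=value, ...) on one line, values as JSON. jog_arm: Moves the arm, as the interface text tells. Its arguments: {"type":"object","properties":{"increments":{"type":"array","items":{"type":"object","properties":{"hand":{"type":"number"},"dx":{"type":"number"},"dy":{"type":"number"},"dz":{"type":"number"},"spin":{"type":"number"}}}},"squeeze":{"type":"number"}},"required":["increments"]}

```bash
mkdir -p pics; ls; python3 - <<'E'
from plant import *
import cv2,numpy as np
for c in ("top","side"):
    p,d=read_camera(c); cv2.imwrite(f"pics/{c}0.png",p[:,:,::-1]); np.savez(f"{c}0.npz",p=p,d=d)
    for n in ("cartridge","cradle","jar","fitting","wrench"):
        print(c,n,[(np.round(r["rect"]),round(r["conf"],2)) for r in regions_of(n,c)])
    for n in ("lip","stop","home","cradle","cartridge"):
        print(c,n,[(np.round(r["at"],1),round(r["conf"],2)) for r in place_of(n,c)])
print(get_state())
E
```

```text
pics
top cartridge [(array([416., 280.,  82.,  63.]), 0.91), (array([286., 201.,  20.,  59.]), 0.9), (array([262., 297.,  36.,  87.]), 0.79), (array([212., 135.,  41.,  55.]), 0.66)]
top cradle [(array([361., 190.,  54.,  68.]), 0.69)]
top jar [(array([293., 104.,  21.,  28.]), 0.75)]
top fitting [(array([442., 120.,  14.,  10.]), 0.46)]
top wrench [(array([222., 223.,  17.,  56.]), 0.92)]
top lip [(array([361.2, 190.3]), 0.71)]
top stop [(array([373.6, 164.6]), 0.67), (array([362.1, 192.8]), 0.46)]
top home [(array([368.3, 192.1]), 0.79)]
top cradle [(array([362.9, 193.2]), 0.8), (array([362.2, 190.9]), 0.36)]
top cartridge [(array([261.2, 296.9]), 0.95), (array([215.8, 135.1]), 0.89), (array([289.5, 198.7]), 0.76), (array([415.6, 279. ]), 0.64)]
side cartridge [(array([281., 337., 133.,  94.]), 0.94), (array([293., 180.,  66.,  45.]), 0.91), (array([316., 116.,  38.,  44.]), 0.83), (array([182., 201.,  97.,  67.]), 0.8), (array([389., 145.,  22.,  31.]), 0.59)]
side cradle [(array([354., 241.,  93.,  65.]), 0.65)]
side jar [(array([388., 146.,  20.,  35.]), 0.67)]
side fitting [(ar
[... 534 characters left out ...]
       1.13906501e+00, -8.45959753e-02]), 'qd': array([ 1.54455983e-04, -3.65101721e-04,  1.19204491e-04,  3.13238581e-05,
       -5.90401570e-04, -1.03201869e-03]), 'joint_efforts': array([-7.10002041e-04, -4.97263455e+01, -2.85486853e+01,  6.98541314e-02,
        2.21110764e-02, -5.34981041e-05]), 'tool_pos': array([0.16921753, 0.52331248, 0.21863883]), 'orientation': array([[-9.51477758e-01,  3.07717525e-01,  1.89025493e-05],
       [ 3.07717525e-01,  9.51477758e-01,  3.13525948e-05],
       [-8.33761239e-06,  3.56479423e-05, -9.99999999e-01]]), 'force': array([1.09585362, 0.2189569 , 0.19215321]), 'moment': array([-0.02539646,  0.00024727, -0.02128027]), 'finger_gap': 0.9990863587045691}
```

View pics/top0.png

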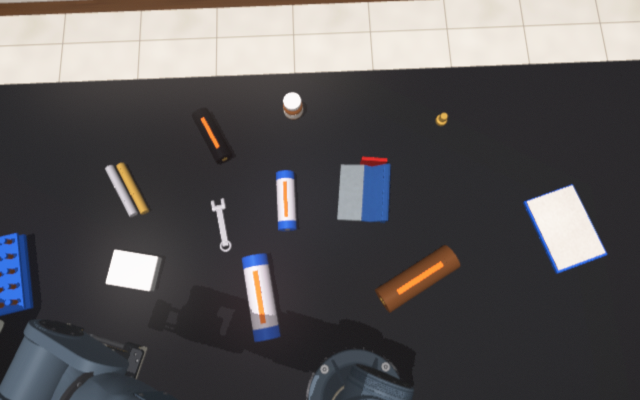

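View pics/side0.png

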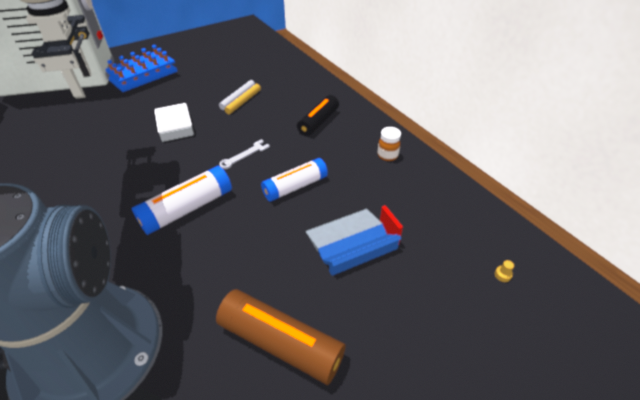

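The top picture shows four similar tubes: small white/blue (286,200), large white/blue (261,297), brown (418,278) and black (212,135). Black and brown are excluded, and the smaller of the two white ones, at (286,200), fits. The cradle is at (363,191), its ramp (grey) facing the tube, with the red stop at (374,160).

```bash
cat > h.py <<'E'
from plant import *
import cv2,numpy as np
def cloud(c,d,dist=None):
    m=camera_model(c);K=m["intrinsics"];R=cv2.Rodrigues(np.array(m["rvec"]))[0];t=np.array(m["tvec"]).ravel()
    v,u=np.mgrid[:400,:640]
    P=np.stack([(u-K[0][2])/K[0][0]*d,(v-K[1][2])/K[1][1]*d,d],-1)
    return (P-t)@R     # world
def box(c,P,d,u0,u1,v0,v1):
    m=np.zeros(d.shape,bool);m[v0:v1,u0:u1]=1
    return m&(d>0)
E
python3 - <<'E'
from h import *
p={};
for c,b in (("top",dict(cart=(270,302,162,238),crad=(330,400,148,230),jar=(280,306,88,122),fit=(432,452,108,130),wr=(205,235,192,255))),
            ("side",dict(cart=(255,335,150,208),crad=(298,410,200,278)))):
    z=np.load(c+"0.npz");d=z["d"];im=z["p"];P=cloud(c,d);hsv=cv2.cvtColor(im,cv2.COLOR_RGB2HSV)
    print(c,"cam",(-cv2.Rodrigues(np.array(camera_model(c)["rvec"]))[0].T@np.array(camera_model(c)["tvec"]).ravel()).round(3))
    for n,bb in b.items():
        m=box(c,P,d,*bb)&(P[...,2]>(0.008 if n!="wr" else .002)); Q=P[m]
        r=cv2.minAreaRect((Q[:,:2]*1000).astype(np.float32))
        print(c,n,m.sum(),"zmax",Q[:,2].max().round(3),"rect",np.round(r[0],1),np.round(r[1],1),round(r[2],1))
        if n=="crad":
            bl=box(c,P,d,*bb)
            red=bl&((hsv[...,0]<10)|(hsv[...,0]>170))&(hsv[...,1]>150)&(hsv[...,2]>90)
            blue=bl&(abs(hsv[...,0].astype(int)-108)<12)&(hsv[...,1]>120)&(hsv[...,2]>60)
            grey=bl&(hsv[...,1]<90)&(hsv[...,2]>90)
            for k,mm in (("red",red),("blue",blue),("grey",grey)):
                q=P[mm];rr=cv2.minAreaRect((q[:,:2]*1000).astype(np.float32))
                print("  ",k,mm.sum(),"mean",q.mean(0).round(4),"z",np.percentile(q[:,2],[2,98]).round(3),np.round(cv2.boxPoints(rr)).tolist())
        if n=="cart":
            print("  pts",len(Q),"corners",np.round(cv2.boxPoints(r)).tolist())
E
```

```text
top cam [0.261 0.082 1.246]
top cart 1077 zmax 0.058 rect [536.7 173.3] [ 72.3 187.6] 86.6
  pts 1077 corners [[441.0, 143.0], [628.0, 132.0], [632.0, 204.0], [445.0, 215.0]]
top crad 2142 zmax 0.067 rect [561.8 -53.6] [187.1 206.5] 86.7
   red 196 mean [ 0.6218 -0.0792  0.0477] z [0.011 0.064] [[611.0, -47.0], [617.0, -128.0], [638.0, -127.0], [632.0, -45.0]]
   blue 1489 mean [ 0.5343 -0.0855  0.0208] z [-0.     0.045] [[453.0, -116.0], [620.0, -135.0], [629.0, -59.0], [461.0, -40.0]]
   grey 1368 mean [ 0.544  -0.0148  0.0084] z [-0.001  0.018] [[461.0, -39.0], [623.0, -58.0], [630.0, 10.0], [469.0, 28.0]]
top jar 428 zmax 0.085 rect [800.7 148.7] [72.9 54.1] 71.2
top fit 108 zmax 0.047 rect [ 748.7 -293.8] [37.4 29.5] 72.6
top wr 953 zmax 0.015 rect [472.7 355.2] [178.3  82.8] 0.0
side cam [ 0.185 -0.492  0.702]
side cart 1320 zmax 0.052 rect [522.8 161.6] [ 51.2 162. ] 88.9
  pts 1320 corners [[441.0, 137.0], [603.0, 134.0], [604.0, 186.0], [442.0, 189.0]]
side crad 2415 zmax 0.061 rect [544.5 -69.3] [104.8 172. ] 83.2
   red 406 mean [ 0.6244 -0.0793  0.0406] z [-0.002  0.06 ] [[610.0, -116.0], [659.0, -125.0], [680.0, -6.0], [631.0, 3.0]]
   blue 2193 mean [ 0.5322 -0.0894  0.0167] z [-0.001  0.043] [[453.0, -111.0], [622.0, -131.0], [631.0, -58.0], [461.0, -38.0]]
   grey 1427 mean [ 0.544  -0.0143  0.0057] z [-0.003  0.014] [[461.0, -40.0], [632.0, -60.0], [640.0, 12.0], [469.0, 31.0]]
```

```bash
python3 - <<'E'
import cv2,numpy as np
a=cv2.imread("pics/top0.png")[90:250,200:400];b=cv2.imread("pics/side0.png")[140:290,240:420]
cv2.imwrite("pics/crop.png",np.hstack([cv2.resize(a,(400,320)),cv2.resize(b,(384,320))]))
E
```

```text
(no output)
```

View pics/crop.png

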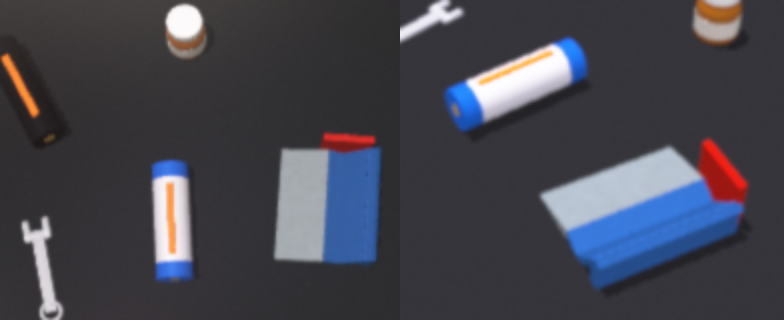

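The crop confirms the small white tube with blue bands and an orange stripe. It lies left of the ramp, clear of the wrench and jar. I'll refine its axis and compute the first move.

```bash
cat >> h.py <<'E'
a=np.radians(-6.6); EX=np.array([np.cos(a),np.sin(a),0]); EY=np.array([-np.sin(a),np.cos(a),0]); O=np.array([.537,-.066,0])
def tocr(w): w=np.asarray(w)-O; return np.stack([w@EX,w@EY,w[...,2]],-1)
def tow(c): return O+c[0]*EX+c[1]*EY+np.array([0,0,c[2]])
def plan(c,yaw=None):
    """tool-axis shift from the measured TCP to cradle-frame point c; spin to put tool y along cradle x"""
    s=get_state();R=s["orientation"];d=R.T@(tow(c)-s["tool_pos"])
    ang=np.arctan2(R[1,1],R[0,1]); tgt=a if yaw is None else yaw
    print("t",s["clock"],"tcp cr",tocr(s["tool_pos"]).round(4),"F",s["force"].round(1),"| d",d.round(4),"spin",round(float((ang-tgt+np.pi)%(2*np.pi)-np.pi),4))
E
python3 - <<'E'
from h import *
from scipy.optimize import least_squares
z={c:np.load(c+"0.npz") for c in("top","side")}
for c,bx in (("top",(272,300,166,234)),("side",(258,330,154,204))):
    P=cloud(c,z[c]["d"]);Q=P[box(c,P,z[c]["d"],*bx)&(P[...,2]>.02)&(P[...,2]<.056)]
    f=lambda q:np.hypot((-(Q[:,0]-q[2])*np.sin(q[1])+(Q[:,1]-q[0])*np.cos(q[1])),Q[:,2]-q[3])-.025
    q2=Q[:,0]; r=least_squares(lambda q:np.hypot((-(Q[:,0]-.522)*np.sin(q[1])+(Q[:,1]-q[0])*np.cos(q[1])),Q[:,2]-q[2])-.025,[.165,-.03,.025],loss="soft_l1",f_scale=.002)
    lo,hi=np.percentile(Q[:,0],[2,98]);print(c,"y@.522",r.x[0].round(4),"yaw deg",np.degrees(r.x[1]).round(2),"z",r.x[2].round(4),"x",lo.round(3),hi.round(3))
    print("  cr centre",tocr([(lo+hi)/2,r.x[0],.025]).round(3))
P=cloud("top",z["top"]["d"]);Q=P[box("top",P,z["top"]["d"],235,290,240,345)&(P[...,2]>.02)&(P[...,2]<.12)]
print("big x",np.percentile(Q[:,0],[1,99]).round(3),"y",np.percentile(Q[:,1],[1,99]).round(3),"z",Q[:,2].max())
# cradle check: ramp plane points and flanks by cradle y
for c,bx in (("top",(330,400,150,228)),("side",(298,410,200,278))):
    P=cloud(c,z[c]["d"]);C=tocr(P[box(c,P,z[c]["d"],*bx)]);C=C[abs(C[:,0])<60]
    for y in range(-50,100,10):
        k=C[abs(C[:,1]*1000-y)<4]; print(y,np.round(np.median(k[:,2])*1000,1) if len(k) else None,end="; ")
    print()
plan([-.041,.285,.10])
E
```

```text
top y@.522 0.1673 yaw deg 1.03 z 0.0261 x 0.444 0.602
  cr centre [-0.041  0.23   0.025]
side y@.522 0.1659 yaw deg 0.95 z 0.0235 x 0.443 0.6
  cr centre [-0.042  0.229  0.025]
big x [0.163 0.373] y [0.195 0.28 ] z 0.07487927847676656
-50 40.5; -40 38.4; -30 28.8; -20 18.7; -10 9.0; 0 4.5; 10 10.2; 20 15.0; 30 13.2; 40 9.9; 50 7.7; 60 5.2; 70 3.1; 80 1.9; 90 1.4; 
-50 17.7; -40 34.6; -30 0.7; -20 1.6; -10 2.5; 0 3.4; 10 9.0; 20 12.6; 30 10.0; 40 7.7; 50 5.2; 60 2.9; 70 0.5; 80 -0.6; 90 -1.4; 
t 1.1 tcp cr [-0.4331  0.5431  0.2186] F [1.1 0.2 0.2] | d [-0.4351 -0.1761  0.1186] spin 1.3732
```

Request:
jog_arm(increments=[{"dx": -0.06,"dy": -0.022,"dz": 0.015,"spin": 0.12,"hand": 0.65},{"dx": -0.12,"dy": -0.044,"dz": 0.03,"spin": 0.24,"hand": 0.65},{"dx": -0.18,"dy": -0.066,"dz": 0.045,"spin": 0.36,"hand": 0.65},{"dx": -0.24,"dy": -0.088,"dz": 0.06,"spin": 0.48,"hand": 0.65},{"dx": -0.3,"dy": -0.11,"dz": 0.075,"spin": 0.6,"hand": 0.65},{"dx": -0.36,"dy": -0.14,"dz": 0.09,"spin": 0.72,"hand": 0.65},{"dx": -0.4,"dy": -0.16,"dz": 0.105,"spin": 0.84,"hand": 0.65},{"dx": -0.435,"dy": -0.176,"dz": 0.118,"spin": 0.96,"hand": 0.65}])

```text
clock: 1.77
tool_pos: [0.4216, 0.3171, 0.1402]
orientation: [[-0.288, 0.958, 0.001], [0.958, 0.288, 0.0], [0.0, 0.001, -1.0]]
force: [0.8, 0.5, 0.7]
finger_gap: 0.652
```

```bash
python3 -c "
from h import *
plan([-.041,.285,.10])"
```

```text
t 1.7667 tcp cr [-0.1587  0.3673  0.1402] F [0.8 0.5 0.7] | d [-0.1222  0.0754  0.0402] spin 0.4073
```

Request:
jog_arm(increments=[{"dx": -0.03,"dy": 0.02,"dz": 0.01,"spin": 0.11},{"dx": -0.06,"dy": 0.04,"dz": 0.02,"spin": 0.21},{"dx": -0.09,"dy": 0.06,"dz": 0.03,"spin": 0.31},{"dx": -0.122,"dy": 0.075,"dz": 0.04,"spin": 0.407},{"dx": -0.122,"dy": 0.075,"dz": 0.04,"spin": 0.407},{"dx": -0.122,"dy": 0.075,"dz": 0.04,"spin": 0.407},{"dx": -0.122,"dy": 0.075,"dz": 0.04,"spin": 0.407}])

```text
invalid input
```

```bash
python3 -c "
from h import *
plan([-.041,.285,.013])"
```

```text
t 1.7667 tcp cr [-0.1587  0.3673  0.1402] F [0.8 0.5 0.7] | d [-0.1222  0.0753  0.1272] spin 0.4073
```

Request:
jog_arm(increments=[{"dx": -0.03,"dy": 0.02,"dz": 0.01,"spin": 0.11,"hand": 0.65},{"dx": -0.06,"dy": 0.04,"dz": 0.02,"spin": 0.21,"hand": 0.65},{"dx": -0.09,"dy": 0.06,"dz": 0.03,"spin": 0.31,"hand": 0.65},{"dx": -0.122,"dy": 0.075,"dz": 0.04,"spin": 0.407,"hand": 0.65},{"dx": -0.122,"dy": 0.075,"dz": 0.07,"spin": 0.407,"hand": 0.65},{"dx": -0.122,"dy": 0.075,"dz": 0.1,"spin": 0.407,"hand": 0.65},{"dx": -0.122,"dy": 0.075,"dz": 0.127,"spin": 0.407,"hand": 0.65},{"dx": -0.122,"dy": 0.075,"dz": 0.127,"spin": 0.407,"hand": 0.65}])

```text
clock: 2.43
tool_pos: [0.526, 0.2207, 0.0087]
orientation: [[0.115, 0.993, -0.006], [0.993, -0.115, -0.002], [-0.003, -0.006, -1.0]]
force: [-1.6, -0.5, -0.3]
finger_gap: 0.651
```

```bash
python3 -c "
from h import *
plan([-.041,.235,.013])"
```

```text
t 2.4333 tcp cr [-0.0439  0.2836  0.0087] F [-1.6 -0.5 -0.3] | d [-0.0486  0.0029 -0.0042] spin -0.0003
```

Request:
jog_arm(increments=[{"dx": -0.006,"dy": 0.003,"dz": -0.004,"spin": 0,"hand": 0.65},{"dx": -0.012,"dy": 0.003,"dz": -0.005,"spin": 0,"hand": 0.65},{"dx": -0.017,"dy": 0.003,"dz": -0.005,"spin": 0,"hand": 0.65},{"dx": -0.022,"dy": 0.003,"dz": -0.005,"spin": 0,"hand": 0.65},{"dx": -0.027,"dy": 0.003,"dz": -0.005,"spin": 0,"hand": 0.65},{"dx": -0.032,"dy": 0.003,"dz": -0.005,"spin": 0,"hand": 0.65},{"dx": -0.037,"dy": 0.003,"dz": -0.005,"spin": 0,"hand": 0.65},{"dx": -0.042,"dy": 0.003,"dz": -0.005,"spin": 0,"hand": 0.65}])

```text
clock: 3.1
tool_pos: [0.5241, 0.1782, 0.014]
orientation: [[0.115, 0.993, -0.006], [0.993, -0.115, -0.002], [-0.003, -0.006, -1.0]]
force: [0.5, 0.9, 0.5]
finger_gap: 0.65
```

```bash
python3 - <<'E'
from h import *
plan([-.041,.20,.013])
p,d=read_camera("side");q,e=read_camera("top")
im=np.hstack([cv2.resize(q[120:260,200:400],(400,280)),cv2.resize(p[120:280,230:420],(380,280))])
cv2.imwrite("pics/b.png",im[:,:,::-1])
E
```

```text
t 3.1 tcp cr [-0.0408  0.2411  0.014 ] F [0.5 0.9 0.5] | d [-0.0411 -0.0001  0.0011] spin -0.0003
```

View pics/b.png

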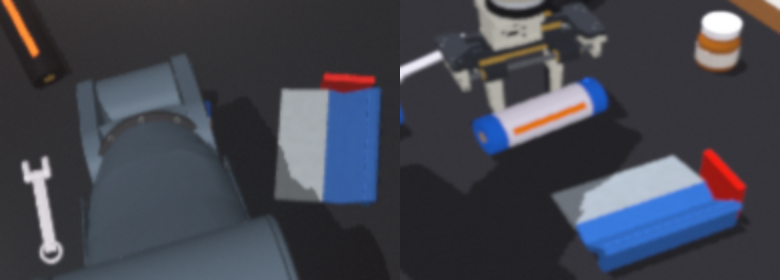

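The side view shows the cartridge ahead of both fingers, with the stripe turned towards the ramp, so it is rolling and squared up. I'll keep going.

Request:
jog_arm(increments=[{"dx": -0.005,"dy": 0,"dz": 0,"spin": 0,"hand": 0.65},{"dx": -0.01,"dy": 0,"dz": 0,"spin": 0,"hand": 0.65},{"dx": -0.015,"dy": 0,"dz": 0,"spin": 0,"hand": 0.65},{"dx": -0.02,"dy": 0,"dz": 0,"spin": 0,"hand": 0.65},{"dx": -0.025,"dy": 0,"dz": 0,"spin": 0,"hand": 0.65},{"dx": -0.03,"dy": 0,"dz": 0,"spin": 0,"hand": 0.65},{"dx": -0.035,"dy": 0,"dz": 0,"spin": 0,"hand": 0.65},{"dx": -0.04,"dy": 0,"dz": 0,"spin": 0,"hand": 0.65}])

```text
clock: 3.87
tool_pos: [0.5194, 0.1377, 0.0139]
orientation: [[0.116, 0.993, -0.007], [0.993, -0.116, -0.002], [-0.003, -0.006, -1.0]]
force: [0.7, -0.5, 0.6]
finger_gap: 0.649
```

Request:
jog_arm(increments=[{"dx": -0.005,"dy": 0,"dz": 0,"spin": 0,"hand": 0.65},{"dx": -0.01,"dy": 0,"dz": 0,"spin": 0,"hand": 0.65},{"dx": -0.015,"dy": 0,"dz": 0,"spin": 0,"hand": 0.65},{"dx": -0.02,"dy": 0,"dz": 0,"spin": 0,"hand": 0.65},{"dx": -0.025,"dy": 0,"dz": 0,"spin": 0,"hand": 0.65},{"dx": -0.03,"dy": 0,"dz": 0,"spin": 0,"hand": 0.65},{"dx": -0.035,"dy": 0,"dz": 0,"spin": 0,"hand": 0.65},{"dx": -0.04,"dy": 0,"dz": 0,"spin": 0,"hand": 0.65}])

```text
clock: 4.53
tool_pos: [0.5147, 0.0975, 0.0141]
orientation: [[0.116, 0.993, -0.007], [0.993, -0.116, -0.002], [-0.003, -0.006, -1.0]]
force: [0.3, 1.0, -0.3]
finger_gap: 0.65
```

```bash
cat >> h.py <<'E'
from scipy.optimize import least_squares
def cart(y,x=-.04,z0=.025,save=None):
    """fit the cartridge's axis near cradle-frame (x,y) in the side picture"""
    p,d=read_camera("side"); C=tocr(cloud("side",d)); h=cv2.cvtColor(p,cv2.COLOR_RGB2HSV)
    m=(d>0)&(abs(C[...,1]-y)<.04)&(abs(C[...,0]-x)<.13)&(C[...,2]>z0-.01)&(C[...,2]<z0+.035)
    white=m&((h[...,1]<60)&(h[...,2]>120)|(h[...,0]>100)&(h[...,0]<122)&(h[...,1]>140)|(h[...,0]<18)&(h[...,1]>140)&(h[...,2]>150))
    Q=C[white]
    r=least_squares(lambda q:np.hypot(Q[:,1]-q[0]-q[1]*(Q[:,0]-x),Q[:,2]-q[2])-.025,[y,0,z0],loss="soft_l1",f_scale=.002)
    print("cart n",len(Q),"y",r.x[0].round(4),"yaw deg",np.degrees(r.x[1]).round(1),"z",r.x[2].round(4),"x ends",np.percentile(Q[:,0],[1,99]).round(3))
    if save: cv2.imwrite(save,cv2.resize(p[120:290,230:430],(800,680))[:600,:,::-1])
E
python3 - <<'E'
from h import *
plan([-.041,.12,.013])
cart(get_state()["tool_pos"]@[0,1,0]*0+.129,save="pics/c.png")
E
```

```text
t 4.5333 tcp cr [-0.041   0.1598  0.0141] F [ 0.3  1.  -0.3] | d [-0.0398  0.      0.0012] spin -0.001
cart n 1514 y 0.1205 yaw deg 6.1 z 0.024 x ends [-0.109  0.052]
```

View pics/c.png

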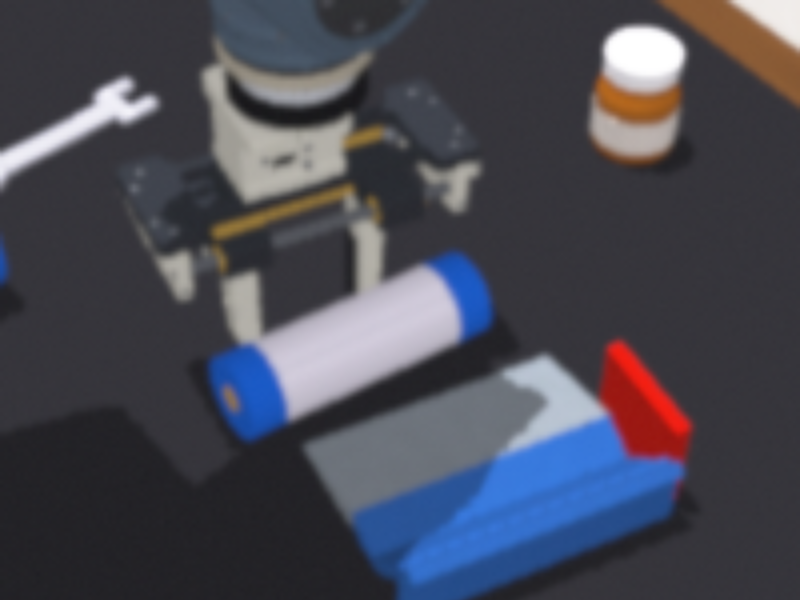

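The cartridge is at y=0.12 with 6° of yaw left. Its stripe now faces back and down, which matches about 250° of real rolling. I'll widen the fingers, recentre and feed it onto the ramp, where gravity will square it against both fingers.

Request:
jog_arm(increments=[{"dx": 0.003,"dy": 0.004,"dz": 0,"spin": 0,"hand": 1},{"dx": 0.003,"dy": 0.01,"dz": 0,"spin": 0,"hand": 1},{"dx": 0.0,"dy": 0.014,"dz": 0,"spin": 0,"hand": 1},{"dx": -0.005,"dy": 0.014,"dz": 0,"spin": 0,"hand": 1},{"dx": -0.01,"dy": 0.014,"dz": -0.001,"spin": 0,"hand": 1},{"dx": -0.015,"dy": 0.014,"dz": -0.001,"spin": 0,"hand": 1},{"dx": -0.02,"dy": 0.014,"dz": -0.002,"spin": 0,"hand": 1},{"dx": -0.025,"dy": 0.014,"dz": -0.002,"spin": 0,"hand": 1}])

```text
clock: 5.25
tool_pos: [0.5254, 0.0698, 0.0162]
orientation: [[0.116, 0.993, -0.007], [0.993, -0.116, -0.002], [-0.003, -0.006, -1.0]]
force: [0.3, 0.1, 0.3]
finger_gap: 1.003
```

Request:
jog_arm(increments=[{"dx": -0.004,"dy": 0,"dz": 0,"spin": 0,"hand": 1},{"dx": -0.008,"dy": 0,"dz": 0,"spin": 0,"hand": 1},{"dx": -0.012,"dy": 0,"dz": 0,"spin": 0,"hand": 1},{"dx": -0.016,"dy": 0,"dz": -0.001,"spin": 0,"hand": 1},{"dx": -0.02,"dy": 0,"dz": -0.001,"spin": 0,"hand": 1},{"dx": -0.024,"dy": 0,"dz": -0.001,"spin": 0,"hand": 1},{"dx": -0.028,"dy": 0,"dz": -0.002,"spin": 0,"hand": 1},{"dx": -0.032,"dy": 0,"dz": -0.002,"spin": 0,"hand": 1}])

```text
clock: 5.92
tool_pos: [0.5218, 0.0377, 0.0184]
orientation: [[0.116, 0.993, -0.007], [0.993, -0.116, -0.002], [-0.003, -0.006, -1.0]]
force: [0.9, 2.0, 1.0]
finger_gap: 1.002
```

```bash
python3 - <<'E'
from h import *
plan([-.027,.055,.02])
cart(tocr(get_state()["tool_pos"])[1]-.0325,-.027,.03)
E
```

```text
t 5.9167 tcp cr [-0.0271  0.1013  0.0184] F [0.9 2.  1. ] | d [-0.0463  0.0001 -0.0014] spin -0.0014
cart n 1582 y 0.067 yaw deg -0.2 z 0.0288 x ends [-0.104  0.055]
```

Request:
jog_arm(increments=[{"dx": -0.004,"dy": 0,"dz": 0,"spin": 0,"hand": 1},{"dx": -0.008,"dy": 0,"dz": -0.001,"spin": 0,"hand": 1},{"dx": -0.012,"dy": 0,"dz": -0.001,"spin": 0,"hand": 1},{"dx": -0.016,"dy": 0,"dz": -0.002,"spin": 0,"hand": 1},{"dx": -0.02,"dy": 0,"dz": -0.002,"spin": 0,"hand": 1},{"dx": -0.024,"dy": 0,"dz": -0.003,"spin": 0,"hand": 1},{"dx": -0.028,"dy": 0,"dz": -0.003,"spin": 0,"hand": 1},{"dx": -0.032,"dy": 0,"dz": -0.004,"spin": 0,"hand": 1}])

```text
clock: 6.63
tool_pos: [0.5178, 0.0049, 0.0224]
orientation: [[0.117, 0.993, -0.007], [0.993, -0.117, -0.002], [-0.003, -0.007, -1.0]]
force: [0.2, 1.7, 0.4]
finger_gap: 1.004
```

Request:
jog_arm(increments=[{"dx": -0.004,"dy": 0,"dz": 0,"spin": 0,"hand": 1},{"dx": -0.008,"dy": 0,"dz": 0,"spin": 0,"hand": 1},{"dx": -0.012,"dy": 0,"dz": 0,"spin": 0,"hand": 1},{"dx": -0.015,"dy": 0,"dz": 0,"spin": 0,"hand": 1},{"dx": -0.018,"dy": 0,"dz": 0,"spin": 0,"hand": 1},{"dx": -0.021,"dy": 0,"dz": 0,"spin": 0,"hand": 1},{"dx": -0.021,"dy": 0,"dz": 0,"spin": 0,"hand": 1},{"dx": -0.021,"dy": 0,"dz": 0,"spin": 0,"hand": 1}])

```text
clock: 7.3
tool_pos: [0.5153, -0.0161, 0.0224]
orientation: [[0.117, 0.993, -0.007], [0.993, -0.117, -0.002], [-0.003, -0.007, -1.0]]
force: [1.1, -1.1, 0.1]
finger_gap: 0.997
```

```bash
python3 - <<'E'
from h import *
plan([-.027,.06,.02])
cart(.005,-.027,.033,save="pics/d.png")
E
```

```text
t 7.3 tcp cr [-0.0273  0.0471  0.0224] F [ 1.1 -1.1  0.1] | d [0.0129 0.0003 0.0024] spin -0.0019
cart n 2161 y -0.0003 yaw deg -0.3 z 0.0325 x ends [-0.104  0.09 ]
```

View pics/d.png

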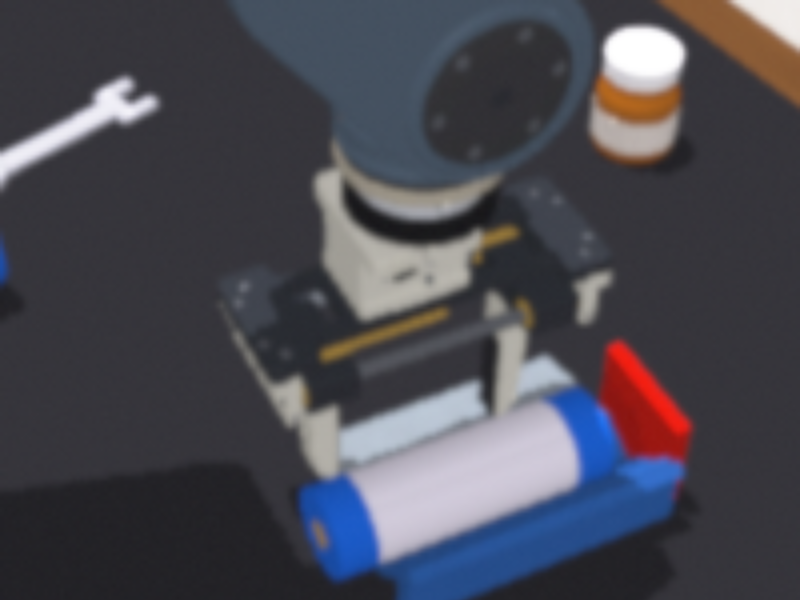

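The cartridge sits in the V at y=-0.3 mm, z=32.5 mm, with its near end at x≈-104 mm. Next I'll back off, rise, shut the fingers and go behind the open end.

Request:
jog_arm(increments=[{"dx": 0.02,"dy": 0,"dz": 0,"spin": 0,"hand": 1},{"dx": 0.03,"dy": 0,"dz": -0.03,"spin": 0,"hand": 1},{"dx": 0.03,"dy": 0,"dz": -0.07,"spin": 0,"hand": 0.5},{"dx": 0.02,"dy": -0.03,"dz": -0.08,"spin": 0,"hand": 0},{"dx": 0,"dy": -0.065,"dz": -0.08,"spin": 0,"hand": 0},{"dx": -0.02,"dy": -0.1,"dz": -0.08,"spin": 0,"hand": 0},{"dx": -0.047,"dy": -0.123,"dz": -0.08,"spin": 0,"hand": 0},{"dx": -0.047,"dy": -0.123,"dz": -0.08,"spin": 0,"hand": 0}])

```text
clock: 8.02
tool_pos: [0.384, -0.0495, 0.1032]
orientation: [[0.118, 0.993, -0.01], [0.993, -0.118, -0.002], [-0.003, -0.01, -1.0]]
force: [0.2, -0.5, 0.2]
finger_gap: 0.619
```

```bash
python3 - <<'E'
from h import *
plan([-.150,0,.024])
cart(.0,-.027,.033)
E
```

```text
t 8.0167 tcp cr [-0.1539 -0.0012  0.1032] F [ 0.2 -0.5  0.2] | d [0.0015 0.0047 0.0792] spin -0.0028
cart n 2174 y -0.0015 yaw deg -0.6 z 0.0321 x ends [-0.104  0.09 ]
```

Request:
jog_arm(increments=[{"dx": 0.001,"dy": 0,"dz": 0,"spin": 0,"hand": 0},{"dx": 0.001,"dy": 0,"dz": 0,"spin": 0,"hand": 0},{"dx": 0.001,"dy": 0,"dz": 0,"spin": 0,"hand": 0},{"dx": 0.001,"dy": 0,"dz": 0,"spin": 0,"hand": 0},{"dx": 0.001,"dy": 0,"dz": 0.02,"spin": 0,"hand": 0},{"dx": 0.001,"dy": 0,"dz": 0.045,"spin": 0,"hand": 0},{"dx": 0.001,"dy": 0,"dz": 0.07,"spin": 0,"hand": 0},{"dx": 0.001,"dy": 0,"dz": 0.079,"spin": 0,"hand": 0}])

```text
clock: 8.73
tool_pos: [0.3852, -0.0475, 0.0223]
orientation: [[0.118, 0.993, -0.011], [0.993, -0.118, -0.002], [-0.003, -0.01, -1.0]]
force: [-0.2, -0.1, -0.3]
finger_gap: 0.023
```

```bash
python3 - <<'E'
from h import *
plan([-.0925,0,.024])
E
```

```text
t 8.7333 tcp cr [-0.1529  0.0009  0.0223] F [-0.2 -0.1 -0.3] | d [-0.0007  0.0604 -0.0023] spin -0.0033
```

Request:
jog_arm(increments=[{"dx": 0,"dy": 0.01,"dz": -0.001,"spin": 0,"hand": 0},{"dx": 0,"dy": 0.018,"dz": -0.002,"spin": 0,"hand": 0},{"dx": 0,"dy": 0.024,"dz": -0.002,"spin": 0,"hand": 0},{"dx": 0,"dy": 0.029,"dz": -0.002,"spin": 0,"hand": 0},{"dx": 0,"dy": 0.033,"dz": -0.002,"spin": 0,"hand": 0},{"dx": 0,"dy": 0.037,"dz": -0.002,"spin": 0,"hand": 0},{"dx": 0,"dy": 0.041,"dz": -0.002,"spin": 0,"hand": 0},{"dx": 0,"dy": 0.045,"dz": -0.002,"spin": 0,"hand": 0}])

```text
clock: 9.4
tool_pos: [0.4301, -0.0529, 0.024]
orientation: [[0.118, 0.993, -0.011], [0.993, -0.118, -0.002], [-0.003, -0.011, -1.0]]
force: [-1.5, 0.7, 2.0]
finger_gap: 0.003
```

```bash
python3 - <<'E'
from h import *
plan([-.0925,0,.024])
cart(.0,-.027,.033,save="pics/e.png")
E
```

```text
t 9.4 tcp cr [-0.1077  0.0008  0.024 ] F [-1.5  0.7  2. ] | d [-0.0007  0.0152 -0.0001] spin -0.0033
cart n 2177 y -0.0009 yaw deg -0.9 z 0.0322 x ends [-0.123  0.089]
```

View pics/e.png

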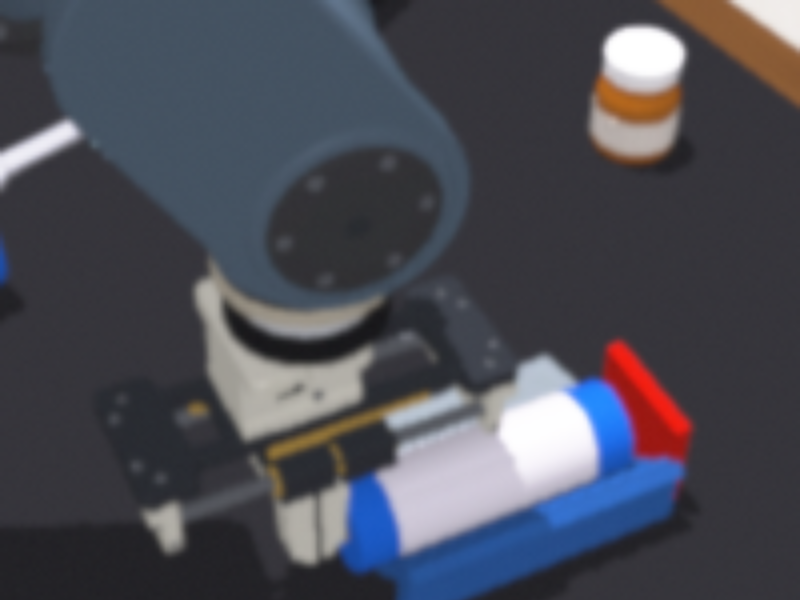

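The fingertip is pushing the end. The cartridge slides along the V with a gap still to the red stop, at a low force. Next is a slower final push.

Request:
jog_arm(increments=[{"dx": 0,"dy": 0.002,"dz": 0,"spin": 0,"hand": 0},{"dx": 0,"dy": 0.004,"dz": 0,"spin": 0,"hand": 0},{"dx": 0,"dy": 0.006,"dz": 0,"spin": 0,"hand": 0},{"dx": 0,"dy": 0.008,"dz": 0,"spin": 0,"hand": 0},{"dx": 0,"dy": 0.01,"dz": 0,"spin": 0,"hand": 0},{"dx": 0,"dy": 0.011,"dz": 0,"spin": 0,"hand": 0},{"dx": 0,"dy": 0.012,"dz": 0,"spin": 0,"hand": 0}])

```text
clock: 10.03
tool_pos: [0.4429, -0.0544, 0.0239]
orientation: [[0.118, 0.993, -0.01], [0.993, -0.118, -0.002], [-0.003, -0.01, -1.0]]
force: [-1.5, 0.4, 0.7]
finger_gap: 0.008
```

Request:
jog_arm(increments=[{"dx": 0,"dy": 0.001,"dz": 0,"spin": 0,"hand": 0},{"dx": 0,"dy": 0.002,"dz": 0,"spin": 0,"hand": 0}])

```text
clock: 10.2
tool_pos: [0.4444, -0.0546, 0.0238]
orientation: [[0.118, 0.993, -0.011], [0.993, -0.118, -0.002], [-0.003, -0.011, -1.0]]
force: [-8.2, 0.4, 4.4]
finger_gap: 0.006
```

Request:
jog_arm(increments=[{"dx": 0,"dy": 0.001,"dz": 0,"spin": 0,"hand": 0},{"dx": 0,"dy": 0.001,"dz": 0,"spin": 0,"hand": 0}])

```text
clock: 10.37
tool_pos: [0.4443, -0.0545, 0.0236]
orientation: [[0.118, 0.993, -0.014], [0.993, -0.118, -0.001], [-0.003, -0.014, -1.0]]
force: [-6.3, -0.3, 3.9]
finger_gap: 0.004
```

```bash
python3 - <<'E'
from h import *
plan([-.0925,0,.024])
cart(.0,.005,.033,save="pics/f.png")
E
```

```text
t 10.3667 tcp cr [-0.0934  0.0008  0.0236] F [-6.3 -0.3  3.9] | d [-0.0008  0.0009 -0.0004] spin -0.0032
cart n 1969 y -0.0012 yaw deg -0.9 z 0.0322 x ends [-0.109  0.09 ]
```

View pics/f.png

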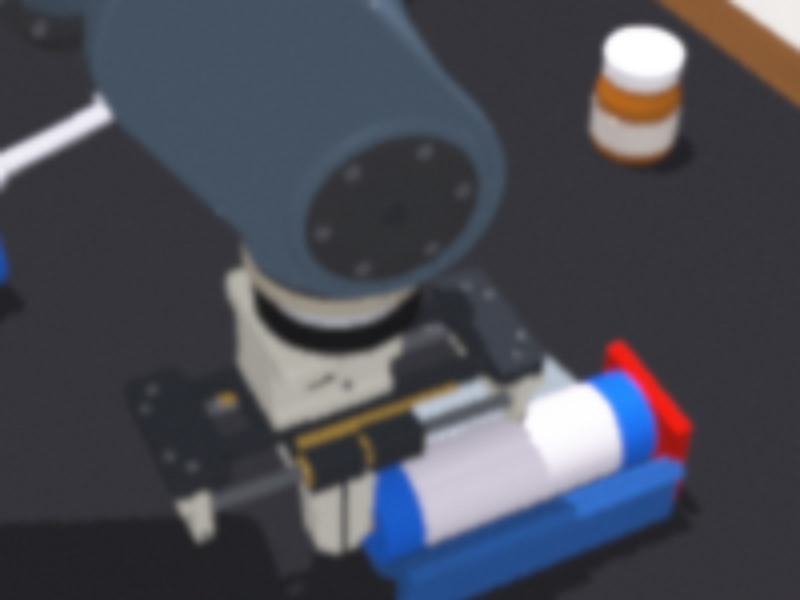

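The cartridge's blue end appears to touch the red plate. The fingertip stalled at 6–8 N, so I'll confirm with a slightly firmer push.

Request:
jog_arm(increments=[{"dx": 0,"dy": 0.002,"dz": 0,"spin": 0,"hand": 0},{"dx": 0,"dy": 0.003,"dz": 0,"spin": 0,"hand": 0},{"dx": 0,"dy": 0.003,"dz": 0,"spin": 0,"hand": 0}])

```text
clock: 10.67
tool_pos: [0.4442, -0.0543, 0.0229]
orientation: [[0.118, 0.993, -0.021], [0.993, -0.118, 0.0], [-0.002, -0.021, -1.0]]
force: [-14.6, 1.5, 8.4]
finger_gap: 0.002
```

It is firmly against the stop: force rises to 15 N with no advance. Now I'll retreat along -x and then up.

Request:
jog_arm(increments=[{"dx": 0,"dy": -0.004,"dz": 0,"spin": 0,"hand": 0},{"dx": 0,"dy": -0.015,"dz": 0,"spin": 0,"hand": 0},{"dx": 0,"dy": -0.04,"dz": 0,"spin": 0,"hand": 0},{"dx": 0,"dy": -0.06,"dz": -0.03,"spin": 0,"hand": 0},{"dx": 0,"dy": -0.08,"dz": -0.06,"spin": 0,"hand": 0},{"dx": 0,"dy": -0.08,"dz": -0.1,"spin": 0,"hand": 0},{"dx": 0,"dy": -0.08,"dz": -0.14,"spin": 0,"hand": 0},{"dx": 0,"dy": -0.08,"dz": -0.14,"spin": 0,"hand": 0}])

```text
clock: 11.33
tool_pos: [0.3709, -0.0456, 0.1707]
orientation: [[0.118, 0.993, -0.01], [0.993, -0.118, -0.002], [-0.003, -0.01, -1.0]]
force: [0.2, -0.7, -1.3]
finger_gap: 0.005
```

```bash
python3 - <<'E'
from h import *
plan([-.0925,0,.024])
cart(.0,.005,.033,save="pics/g.png")
E
```

```text
t 11.3333 tcp cr [-0.1674  0.0012  0.1707] F [ 0.2 -0.7 -1.3] | d [-0.0004  0.0763  0.146 ] spin -0.003
cart n 1926 y -0.0015 yaw deg -0.2 z 0.032 x ends [-0.078  0.09 ]
```

View pics/g.png

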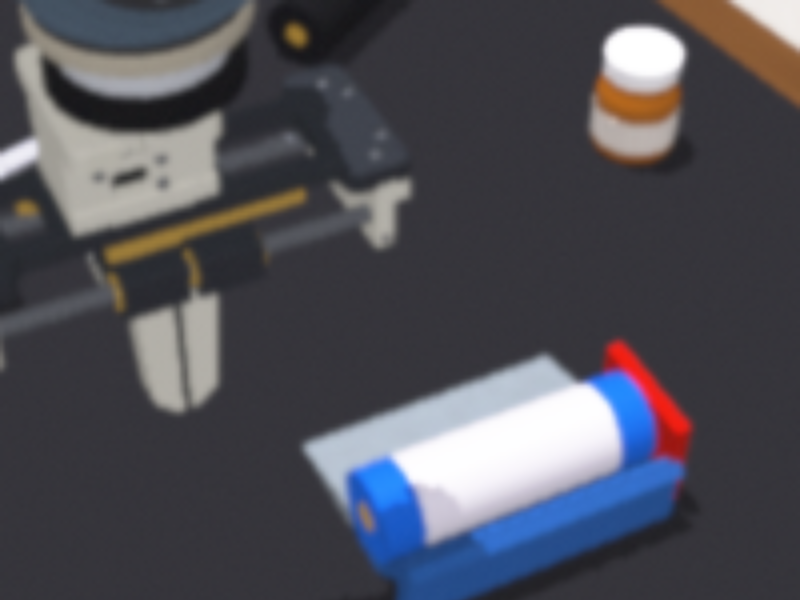

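The cartridge lies in the V touching the red stop. Its near end is at x≈-78 mm, flush within measurement error of the -75 mm wanted, and the arm is clear.

```bash
python3 -c "
from plant import *
print(sign_off())"
```

```text
the job is handed in; nothing more can be done
None
```

The cartridge is lying in the V-cradle against the red stop, and the job is handed in at about 11.4 s; `sign_off()` reports no verdict.

**What I did:** I used the small white and blue tube and left the brown, black and larger white ones. The open fingers pushed it across the bench and up the ramp, touching it only with their sides. Its stripe position at y = 0.12 m matched about 250° of real rolling. It dropped into the V, and I pushed its end home with the shut fingertips. The push force rose to about 15 N with no further advance.

**Last checks:**

| Check | Measured | Wanted |
|---|---|---|
| y | -1.5 mm | within 4 mm |
| Height z | 32.0 mm | 33 mm, within 4 mm |
| Yaw to the cradle | -0.2° | under 3.4° |
| Near end x | about -78 mm | -75 mm, within 4 mm |

- **Least certain value:** the near end reads 3 mm off. My cradle x-origin is also only good to about 3 mm. The stalled push and the last picture both say it touches the stop.
- **Yaw on the bench:** the cartridge kept about 6° of yaw for most of the bench crossing. It squared up on the ramp once I widened the fingers.
- **Bystanders:** the arm never went near the fitting, and the jar looked unmoved in the last picture. The wrench was mostly hidden behind the arm in that view; I did not re-measure any of the three.

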